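# Draw the clamp bolt under the chip guard with the hook rod

### The arm

A 6-joint arm with a two-finger parallel gripper is mounted at the origin on the work surface. World frame = base frame: x ahead of the robot, y to its left, z up, the work surface at z = 0. Lengths are in m, angles in rad, forces in N, time in s.
With the tool pointing down it reaches from about 0.325 to 0.9 m from the base axis. Payload 6.1 kg.
Tool frame: the origin (TCP) lies midway between the tips of the shut fingers; the grasp point (between the pads) lies 19 mm behind it; x points along the fingers, y is the direction in which the jaws open and shut, and the axes are right-handed (so a half turn about x gives the same grasp; the last joint's range is limited). The gripper opens to 85 mm and grips with 20 to 120 N. Pads are 22 mm wide; open, the fingers measure 114 mm over their backs; the gripper's body (76 mm by 85 mm) begins 54 mm behind the grasp point. The pads swing forward as they close: fully open they stand 13 mm farther back than shut.
Start: joints at [-1.453, 0.22, 1.526, -0, 1.395, -0.126], TCP at [0.151, -0.607, 0.231] pointing down, gripper open.
Joint ranges: [-2.98, 2.98], [-0.91, 2.08], [0.09, 2.57], [-1.24, 4.39], [0.2, 2.65], [-2.68, 2.68]. Speed limits (rad/s): [2.57, 2.57, 3.01, 3.14, 3.14, 3.14].

### API

Orientations are given as [roll, pitch, yaw] about the fixed x, y, z axes, in that order (R = Rz(yaw) Ry(pitch) Rx(roll)).
In Python, from plant import movep, move_l, set_joints, gripper_to, hold, inverse_kinematics, observe, get_image, get_calibration, Unreachable, job_done gives the robot as it stands. Calls block until the motion is done:
- movep(position, orientation): joint-space move of the TCP to a pose.
- move_l(position, feed=0.15, rotation=None, max_force=None): straight line of the TCP; rotation=None keeps the orientation; feed is the mean speed in m/s. With max_force (N) it stops when the force on the tool has changed by that much, and returns True; else False.
- set_joints(angles): joint-space move.
- gripper_to(opening, f_grip=None): finger opening in m; f_grip is the grip in N (None keeps the last); returns when the fingers have stopped.
- hold(seconds).
- inverse_kinematics(position, orientation): joint angles nearest the present ones, or None.
- observe(): the state.
- get_image(name): name is "side" or "top" or "wrist"; returns (picture, depth): 420x560x3 uint8, red, green, blue; 420x560 float32, m along the optical axis (not along the pixel's ray), 0 where there is no reading.
- get_calibration(name): a dict with "intrinsics" (3x3 intrinsics, pixels), "world_from_camera" (4x4, takes a point from camera to world coordinates). Camera axes: x right, y down, z forward; pixel columns grow to the right and rows downward; lengths in m; the calibration is good to about 2 mm. The wrist camera is an equidistant fisheye: a pixel r from the principal point sees the ray r / f radians off the axis. A picture is of the moment at which its call begins: read the wrist's pose just before it. get_calibration takes no time and is no camera call; for the wrist camera it gives the pose at the moment of the call.
A pose or a line that the arm cannot do raises Unreachable and nothing moves.
- job_done(): hands the job in, once; it reports no verdict.
The state is a dict: "time_s": time; "q": joint angles; "joint_velocities": joint speeds; "joint_torque": joint torques, N m; "eef_pos": TCP position; "tcp_rot": TCP orientation; "ft_force": force on the tool from outside, world axes, zero at the start; "torque": the same for the moment, N m; "opening": finger opening in m.
Only numpy, scipy, OpenCV 4.12 (cv2) and the standard library are available. Lean on these libraries where they do the work, as an engineer would, in place of code of your own. Each camera call takes 0.05 s, during which the arm holds its last target. There are 200 camera calls.

### The job

Take the hook rod from its rest, reach under the clear guard and hook the red-capped post of the clamp bolt, and draw the bolt until it has pushed the blank home against the fence. Snug it up there with a steady pull of about 15 N for a moment, never over 22 N, then lay the rod back in its rest as it was. Touch bolt and blank with the rod only and leave the other things alone.

Things in the scene. Friction and masses are not known exactly. Their poses are not given: they have to be found in the camera images.
- jig: Carving jig fixed on the bench: plywood base 235 (x) x 150 (y) x 12 mm. Origin on the bench; the base spans x -85 to +150, y -75 to +75 mm in its frame. x points from its open front to its back, y left, z up. Front to back at y 0: dark fence bar 15 mm thick, 30 mm high, its inner face anywhere from x -67 to -43 (adjustable, not measured); loose blank between rails (22 mm high); bolt between guides (|y| to 31, top 32 mm). Heights are above the bench.
- guard (a point): Middle of the front edge, underside, of the clear sheet that roofs the bolt: x 45 mm, y 0, 90 mm above the bench. The sheet spans x 45 to 150, y -75 to +75, top 95 mm, post caps to 99. Four steel posts of 10 mm diameter carry it at x 52 and 143, y +-69. Too low for a hand; its front is open for the rod to pass over fence and blank.
- bolt_post (a point): Point on the axis of the bolt's upright post, 52 mm above the bench. The post is 12 mm thick from 34 to 68 mm above the bench, with a red cap 18 mm wide from 68 to 74 mm. It stands on a steel bar 36 mm wide, top at 34 mm, whose flat nose is 35 mm before the post axis (towards the fence) and whose tail is 15 mm behind it. At travel 0 the post is at x 115, y 0 mm of the jig.
- bolt (a joint): Travel of the clamp bolt in m: 0 fully back, growing as it is drawn along the jig's -x towards the fence (ends at 0.063 with no blank). Starts between 0 and 0.008. Drags with about 3 N of friction and stays where left. With the blank home it comes up hard somewhere from 0.033 to 0.057, as the fence stands: feel for it. Past that the bolt gives under 1 mm and the pull rises as the arm goes on.
- blank: Loose limewood blank with a chip-carved border, 90 (x) x 80 (y) x 18 mm, about 90 g, flat on the jig's base (top 30 mm above the bench). Origin at the centre of its underside, axes as the jig's. Its centre starts at x 8 to 14 mm of the jig and, home against the fence, is somewhere from x -22 to +2 mm. Slides with about 1 N.
- hook: Loose hook rod, about 160 g. Square blue handle 130 (x) x 20 x 20 mm; origin at the centre of its underside, x along the rod to the hook, z up as it lies in the rest. An 8 mm steel rod runs on the handle's centre line (z 10) to x 200, turns square to +y for 30 mm, then its tip turns back 12 mm (to x 188, y 30, plus 4 mm radius). Mouth inside: 22 mm wide. Balances near x 41.
- hook_prong (a point): Middle of the hook's cross prong, on its centre line: x 200, y 15, z 10 mm in the frame of the hook rod. The prong is 8 mm thick; its side towards the handle (x 196) pulls.
- rest: Dark wooden rest fixed on the bench left or right of the jig: foot 150 (x) x 60 x 8 mm, two U yokes 12 mm thick at x -50 and +50, floor 30 and horn tops 42 mm above the bench, 28 mm wide inside. Origin on the bench under the foot's centre. The rod lies with its handle in both yokes, hook to +x, its origin 30 mm above the rest's (start: within 8 mm along x). 88 mm of handle are free between the yokes.
- stone: Bystander: sharpening stone in a wooden holder, 190 x 75 x 34 mm, on the other side of the jig from the rest. Leave alone.
- knife: Bystander: carving knife with dark handle, 195 mm long, beyond the jig (a long carved panel fixed flat on the bench lies beside it). Leave alone.
- gouge: Bystander: gouge with wooden handle, 235 mm long, at the left. Leave alone.
- mallet: Bystander: wooden mallet lying on its side, 250 mm long, 80 mm high, at the right. Leave alone.
- sanding_block: Bystander: cork sanding block 100 x 60 x 35 mm, at the left. Leave alone.
- mug: Bystander: blue mug, 80 mm wide, 90 mm tall, at the right. Leave alone.
Things that resemble listed ones, but are neither listed nor needed, are in the scene too. Of the things like the blank, leave any that is black or turquoise; of the rest the smaller one is meant.

How it is judged:
On the way, in this order (a step that is already met when the one before it is completed fails the run):
1. the hook stands round the bolt's post (post in the mouth of the hook, before it is drawn) (x of bolt_post in the frame of hook between 0.165 and 0.194 m and y of bolt_post in the frame of hook between 0.004 and 0.03 m and z of bolt_post in the frame of hook between -0.006 and 0.026 m), for 0.1 s.
2. the bolt is snugged up with the rod on the blank lying home against the fence (pull of 12 N or more, blank pressed with 5 N or more and standing still) (angle between the x axis of blank and the x axis of jig, either way round below 0.04 rad and x of blank in the frame of jig below 0.004 m and value of joint bolt above 0.031 m and x of bolt_post in the frame of blank below 0.082 m and linear speed of blank below 0.003 m/s and contact force between hook and bolt above 12 N and contact force between bolt and blank above 5 N), for 0.3 s.
At the end, for the whole second after the job is handed in: Blank pushed home (square within 0.04 rad) and the bolt still up against it (post within 82 mm of the blank's centre, travel over 0.031 m); the rod's handle lies in both yokes, hook forward (origin within 25 mm along, 8 mm across, 26 to 33 mm high in the rest's frame), let go and still (angle between the x axis of blank and the x axis of jig, either way round below 0.04 rad and x of blank in the frame of jig below 0.004 m and value of joint bolt above 0.031 m and x of bolt_post in the frame of blank below 0.082 m and x of hook in the frame of rest between -0.025 and 0.025 m and y of hook in the frame of rest between -0.008 and 0.008 m and z of hook in the frame of rest between 0.026 and 0.033 m and x of hook_prong in the frame of rest above 0.15 m and linear speed of hook below 0.02 m/s and linear speed of blank below 0.01 m/s and contact force between the fingers and hook below 0.1 N); the robot touches nothing.
It fails at once if more than 22 N between the rod and the bolt (contact force between hook and bolt above 22 N).
It fails at once if the fingers or the arm touch the bolt or the blank (contact force between any of the fingers, the arm and bolt above 0.3 N or contact force between any of the fingers, the arm and blank above 0.3 N).
It fails at once if a bystander is moved more than 30 mm (distance of any of stone, knife, gouge, mallet, sanding_block, mug from where it was at the start of the episode above 0.03 m).
It also fails if it takes over 72 s, if anything falls off the work surface, if the arm or the gripper's body presses on something with over 40 N, if the wrist force passes 120 N, or if a joint passes its speed limit or range.

## Working session

There is one attempt and no reset: what is moved stays moved. The work goes in short steps, each a Python script; the robot and the scene stay as the last script left them, time stands still between calls to the robot, and variables do not carry over. Pictures are saved under pics/ and viewed, about 8 in all and at most 12, crops included, and the job is handed in when it is done.

```bash
ls; mkdir -p pics
cat > h.py <<'E'
import numpy as np, cv2
from plant import *
def snap(name,fn):
    c=get_calibration(name); im,d=get_image(name)
    cv2.imwrite('pics/'+fn+'.png',im[...,::-1]); np.savez('pics/'+fn+'.npz',im=im,d=d,K=c['intrinsics'],T=c['world_from_camera'])
    return im,d,c
def load(fn):
    z=np.load('pics/'+fn+'.npz'); return z['im'],z['d'],z['K'],z['T']
def ray(K,T,u,v,z):
    r=T[:3,:3]@np.array([(u-K[0,2])/K[0,0],(v-K[1,2])/K[1,1],1.]); o=T[:3,3]
    return o+r*(z-o[2])/r[2]
def cloud(d,K,T):
    v,u=np.mgrid[:d.shape[0],:d.shape[1]]
    p=np.stack([(u-K[0,2])/K[0,0]*d,(v-K[1,2])/K[1,1]*d,d],-1)
    return p@T[:3,:3].T+T[:3,3]
E
python3 - <<'E'
from h import *
for n in('top','side'):
    im,d,c=snap(n,n+'0'); print(n,c)
print(observe())
E
```

```text
pics
top {'intrinsics': array([[429.25714927,   0.        , 278.00266171],
       [  0.        , 429.25714927, 213.63112624],
       [  0.        ,   0.        ,   1.        ]]), 'world_from_camera': array([[ 0.01066405, -0.99564309,  0.0926343 ,  0.4541791 ],
       [-0.99993841, -0.01090306, -0.00207441,  0.00329251],
       [ 0.00307536, -0.09260648, -0.99569804,  1.25382587],
       [ 0.        ,  0.        ,  0.        ,  1.        ]])}
side {'intrinsics': array([[477.47409168,   0.        , 271.83435565],
       [  0.        , 477.47409168, 206.49599822],
       [  0.        ,   0.        ,   1.        ]]), 'world_from_camera': array([[ 0.99714312, -0.04122043,  0.06329678,  0.44248326],
       [-0.07548828, -0.51419767,  0.85434319, -1.36365382],
       [-0.00266934, -0.85668059, -0.51584032,  0.891657  ],
       [ 0.        ,  0.        ,  0.        ,  1.        ]])}
{'time_s': 0.1, 'q': array([-1.45310159e+00,  2.21132581e-01,  1.52752033e+00, -7.47753797e-06,
        1.39467424e+00, -1.26122232e-01]), 'joint_velocities': array([ 0.00017317, -0.00068154, -0.00157809,  0.00026417, -0.0003167 ,
        0.00034653]), 'joint_torque': array([-6.53625666e-04, -4.98243213e+01, -3.90546620e+01, -3.22031956e-04,
        5.76595528e-03,  6.62990985e-06]), 'eef_pos': array([ 0.15079613, -0.60597372,  0.23030521]), 'tcp_rot': array([-1.69267552,  1.56906181,  1.69273542]), 'ft_force': array([-0.13244075, -0.1181621 ,  0.52053582]), 'torque': array([-0.02456981,  0.01940653,  0.06406143]), 'opening': 0.08546910486772076}
```

View pics/top0.png

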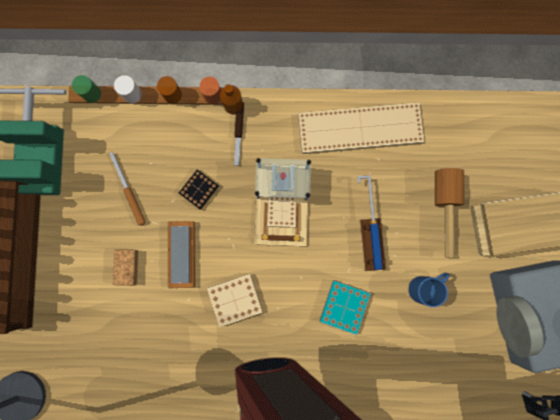

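View pics/side0.png

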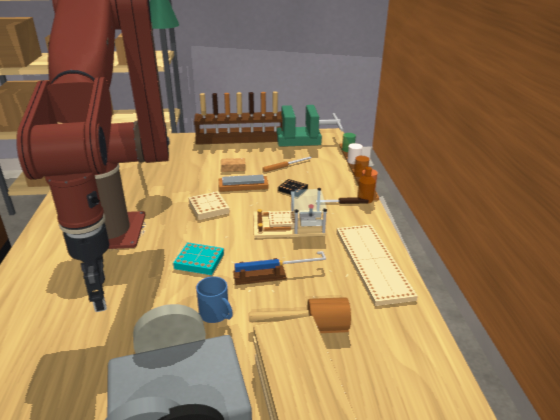

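Top view: jig at (282,205) with the red cap at (283,176). The rod's blue handle is at (376,243), its hook at (365,180), in the rest. Things that could be taken for the blank:
- Black piece at (199,190).
- Turquoise piece at (346,306).
- Larger plain piece at (236,299).
- Small piece inside the jig at (282,213): this is the one meant.

Things that could be taken for the rod are the gouge (127,190) and the knife (238,130). The blue handle with the hook, lying in the rest, settles that choice.

```bash
cat > m.py <<'E'
from h import *
im,d,K,T=load('top0'); P=cloud(d,K,T)
hsv=cv2.cvtColor(im,cv2.COLOR_RGB2HSV)
roi=np.zeros(d.shape,bool); roi[150:280,340:400]=1
b=(hsv[...,0]>100)&(hsv[...,0]<125)&(hsv[...,1]>120)&roi
q=P[b]; print('blue',b.sum(),'z',np.percentile(q[:,2],[5,50,95]))
# cast pixels to plane z=.05 (top of handle)
v,u=np.nonzero(b); w=np.array([ray(K,T,a,c,.05)[:2] for a,c in zip(u,v)]).astype(np.float32)
r=cv2.minAreaRect(w); print('handle rect',r, 'ends',cv2.boxPoints(r).round(4).tolist())
roi2=np.zeros(d.shape,bool); roi2[155:250,250:312]=1
red=((hsv[...,0]<8)|(hsv[...,0]>172))&(hsv[...,1]>90)&roi2
v,u=np.nonzero(red); red[:, :]=red; print('red',red.sum(),u.mean(),v.mean(),ray(K,T,u.mean(),v.mean(),.074),P[red][:,2])
q=P[roi2]
for lo,hi in((.006,.018),(.02,.027),(.027,.036),(.085,.105)):
    m=(q[:,2]>lo)&(q[:,2]<hi)
    if m.sum()>20: print(lo,m.sum(),cv2.minAreaRect(q[m][:,:2].astype(np.float32)))
q=P[150:280,340:400].reshape(-1,3)
for lo,hi in((.004,.013),(.04,.055)):
    m=(q[:,2]>lo)&(q[:,2]<hi); print('rest',lo,m.sum(),cv2.minAreaRect(q[m][:,:2].astype(np.float32)))
a=cv2.resize(im[152:252,246:318],None,fx=6,fy=6,interpolation=cv2.INTER_CUBIC)[:600]
c=cv2.resize(im[165:280,350:395],None,fx=5.2,fy=5.2,interpolation=cv2.INTER_CUBIC)[:600]
o=np.zeros((600,a.shape[1]+c.shape[1],3),np.uint8); o[:a.shape[0],:a.shape[1]]=a; o[:c.shape[0],a.shape[1]:]=c
cv2.imwrite('pics/crop1.png',o[...,::-1]); print(o.shape)
E
python3 m.py
```

```text
blue 347 z [0.0409868  0.05048027 0.05458164]
handle rect ((0.4783066213130951, -0.2735457122325897), (0.12417158484458923, 0.022697098553180695), 4.908172130584717) ends [[0.4154999852180481, -0.26759999990463257], [0.4174000024795532, -0.29019999504089355], [0.541100025177002, -0.27950000762939453], [0.5392000079154968, -0.25690001249313354]]
red 21 282.57142857142856 175.38095238095238 [ 0.67100819 -0.01074193  0.074     ] [0.09705165 0.09513522 0.09588716 0.09802008 0.09531797 0.09302705
 0.09258185 0.09753561 0.10006442 0.09356194 0.09500038 0.09724764
 0.09931034 0.09416227 0.09396431 0.09798339 0.09694002 0.09889435
 0.09731888 0.09655367 0.09778658]
0.006 1253 ((0.6059533357620239, -0.006405852735042572), (0.2770584523677826, 0.17956514656543732), 0.6188848614692688)
0.02 203 ((0.5549100637435913, -0.010566413402557373), (0.12383031100034714, 0.13870000839233398), 0.17516471445560455)
0.027 963 ((0.5550170540809631, -0.010461293160915375), (0.12938512861728668, 0.12428266555070877), 88.90322875976562)
0.085 2093 ((0.6618529558181763, -0.011710472404956818), (0.15051965415477753, 0.1055874153971672), 88.58220672607422)
rest 0.004 1133 ((0.5732273459434509, -0.2677481472492218), (0.1749877780675888, 0.3808574974536896), 89.807373046875)
rest 0.04 582 ((0.5473046898841858, -0.2672749161720276), (0.26884716749191284, 0.050487156957387924), 7.518850803375244)
(600, 666, 3)
```

View pics/crop1.png

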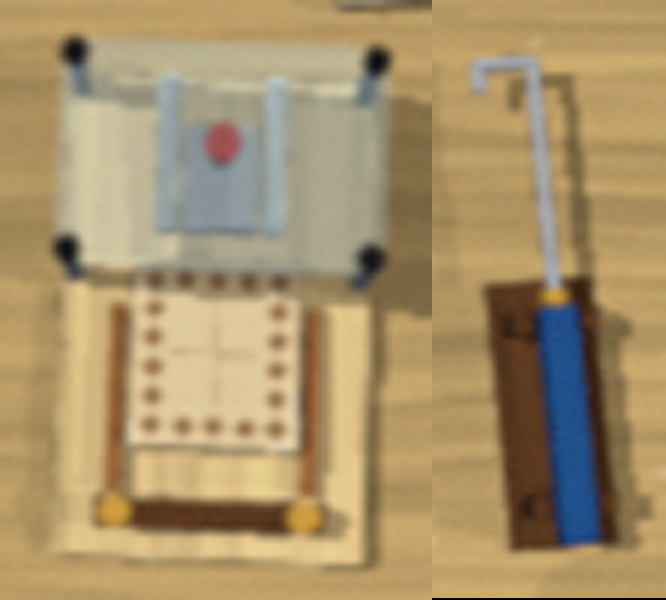

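The crop confirms the choice. In it the red cap is at (222,143) under the clear sheet, with black post caps at (75,50), (377,60), (66,247) and (371,258). The small blank is at (215,355), the fence at (210,515) and the blue handle at (570,425). Next, a wrist-camera look from above the handle and above the jig.

```bash
cat >> h.py <<'E'
def wray(K,T,u,v,z):
    p=np.array([u-K[0,2],v-K[1,2]]); r=np.hypot(*p); th=r/K[0,0]
    c=np.array([*(p/max(r,1e-9)*np.sin(th)),np.cos(th)]); w=T[:3,:3]@c; o=T[:3,3]
    return o+w*(z-o[2])/w[2]
DN=lambda y:[0,np.pi/2,y]
E
python3 - <<'E'
from h import *
im,d,K,T=load('top0')
g=np.array([ray(K,T,246+(u-2.5)/6,152+(v-2.5)/6,.099)[:2] for u,v in((75,50),(377,60),(66,247),(371,258))]); print(g.round(4))
e=g[:2].mean(0)-g[2:].mean(0); f=g[[0,2]].mean(0)-g[[1,3]].mean(0)
print('yaws',np.arctan2(e[1],e[0]),np.arctan2(-f[0],f[1]),np.linalg.norm(e),np.linalg.norm(f),'mid (jig x 97.5)',g.mean(0))
for p,y in(([.478,-.2735,.30],.0857),([.478,-.2735,.30],.0857+np.pi),([.5,-.01,.2],-.035),([.42,-.05,.07],-.035)):
    print(inverse_kinematics(p,DN(y)))
movep([.46,-.27,.30],DN(.0857)); snap('wrist','w1')
movep([.50,-.01,.32],DN(-.035)); snap('wrist','w2'); print(get_calibration('wrist'),observe()['time_s'])
a=[cv2.imread(f'pics/w{i}.png') for i in(1,2)]
cv2.imwrite('pics/w12.png',cv2.resize(np.vstack(a),(400,600)))
cv2.imwrite('pics/w12.png',np.hstack([cv2.resize(x,(400,300)) for x in a]))
E
```

```text
[[ 0.7085  0.0569]
 [ 0.7054 -0.0807]
 [ 0.6179  0.0596]
 [ 0.6144 -0.0784]]
yaws -0.027840049736634908 -0.023781940611942977 0.09082188430361507 0.13784511249485681 mid (jig x 97.5) [ 0.66153881 -0.01064324]
[-0.66292195  0.0050726   1.6324361   0.          1.50408396 -2.31941828]
[-6.62921951e-01  5.07259533e-03  1.63243610e+00 -4.44089210e-16
  1.50408396e+00  8.22174375e-01]
[-0.17782027 -0.05626494  1.8806844   0.          1.3171732  -1.71361659]
[-0.30540714 -0.08224888  2.17258586  0.          1.05125567 -1.84120347]
{'intrinsics': array([[325.1922621 ,   0.        , 276.95878479],
       [  0.        , 325.1922621 , 206.68388786],
       [  0.        ,   0.        ,   1.        ]]), 'world_from_camera': array([[ 3.67839557e-02,  9.51585020e-01,  3.05176819e-01,
         4.21452074e-01],
       [ 9.99323057e-01, -3.48413174e-02, -1.18114454e-02,
        -8.87815610e-03],
       [-6.06832120e-04,  3.05404703e-01, -9.52222453e-01,
         4.62180645e-01],
       [ 0.00000000e+00,  0.00000000e+00,  0.00000000e+00,
         1.00000000e+00]])} 3.1417
```

View pics/w12.png

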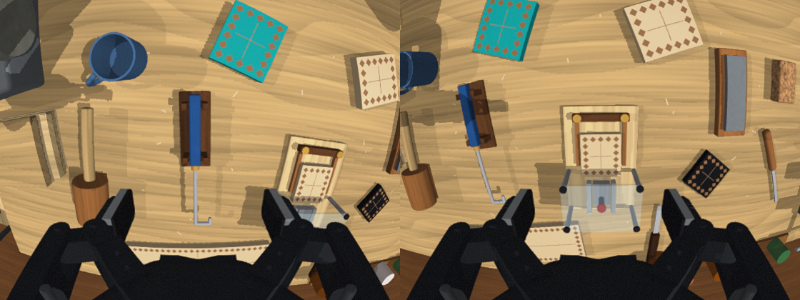

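Wrist views, with image down being world +x. In the first, the handle is at (194,130) and the hook at (205,222). In the second, the guard caps are at (563,188), (643,188), (566,228) and (636,228), and the red cap is at (601,208). I'll measure from both at full resolution.

```bash
cat > m2.py <<'E'
from h import *
def rect(mask,K,T,z):
    n,l,s,c=cv2.connectedComponentsWithStats(mask.astype(np.uint8)); k=1+s[1:,4].argmax()
    v,u=np.nonzero(l==k); w=np.array([wray(K,T,a,b,z)[:2] for a,b in zip(u,v)]).astype(np.float32)
    m=w.mean(0); X=w-m; ax=np.linalg.svd(X,full_matrices=False)[2][0]; ax=ax*np.sign(ax[0]); pr=X@ax; pn=X@[-ax[1],ax[0]]
    return (u.mean(),v.mean()),m,np.arctan2(ax[1],ax[0]),np.percentile(pr,[.5,99.5]),np.percentile(pn,[2,98]),len(u)
for fn,reg in(('w1',(slice(110,330),slice(225,320))),('w2',(slice(90,300),slice(60,160)))):
    im,d,K,T=load(fn); h=cv2.cvtColor(im,cv2.COLOR_RGB2HSV); roi=np.zeros(d.shape,bool); roi[reg]=1
    b=(h[...,0]>100)&(h[...,0]<125)&(h[...,1]>130)&roi
    print(fn,'handle',*rect(b,K,T,.05))
    f=(h[...,0]<15)&(h[...,1]>90)&(h[...,2]<110)&roi
    print(' foot',*rect(f|b,K,T,.008))
    st=(h[...,1]<60)&(h[...,2]>90)&roi; n,l,s,c=cv2.connectedComponentsWithStats(st.astype(np.uint8)); k=1+s[1:,4].argmax()
    v,u=np.nonzero(l==k); w=np.array([wray(K,T,a,q,.04)[:2] for a,q in zip(u,v)]); print(' steel n',len(u),'max x pts',w[w[:,0]>w[:,0].max()-.009].mean(0),'ymax',w[w[:,1].argmax()],'xmax',w[:,0].max())
im,d,K,T=load('w2'); h=cv2.cvtColor(im,cv2.COLOR_RGB2HSV)
pts=[]
for u0,v0 in((563,188),(643,188),(566,228),(636,228)):
    u0=int((u0-400)*1.4);v0=int(v0*1.4); m=np.zeros(d.shape,bool); m[v0-13:v0+14,u0-13:u0+14]=1
    m&=h[...,2]<60; n,l,s,c=cv2.connectedComponentsWithStats(m.astype(np.uint8)); k=1+s[1:,4].argmax(); pts.append(wray(K,T,*c[k],.099)[:2]); print(' cap',c[k],s[k,4],pts[-1])
g=np.array(pts); e=g[2:].mean(0)-g[:2].mean(0); f=g[[1,3]].mean(0)-g[[0,2]].mean(0)
print('yaws',np.arctan2(e[1],e[0]),np.arctan2(-f[0],f[1]),np.linalg.norm(e),np.linalg.norm(f),g.mean(0))
r=((h[...,0]<8)|(h[...,0]>172))&(h[...,1]>90); roi=np.zeros(d.shape,bool); roi[255:325,230:330]=1; r&=roi
print('red',*rect(r,K,T,.074))
E
python3 m2.py
```

```text
w1 handle (np.float64(272.29100529100526), np.float64(181.20171957671957)) [ 0.4750412  -0.27555737] 0.08671862 [-0.06172346  0.06556832] [-0.00901196  0.00955662] 1512
 foot (np.float64(272.7140105922003), np.float64(178.76215695714973)) [ 0.48162133 -0.2750421 ] 0.09000673 [-0.07028932  0.07600149] [-0.02769331  0.02777958] 4154
 steel n 537 max x pts [ 0.67698795 -0.24373629] ymax [ 0.67602258 -0.22390742] xmax 0.6824309717503872
w2 handle (np.float64(96.54045801526718), np.float64(161.2351145038168)) [ 0.4765969 -0.2691354] 0.085875444 [-0.06162972  0.06297511] [-0.0130541   0.01306904] 1310
 foot (np.float64(107.03729963008631), np.float64(160.53729963008632)) [ 0.4828173  -0.27594814] 0.105338685 [-0.07060503  0.07483192] [-0.03494045  0.03183172] 3244
 steel n 484 max x pts [ 0.67624074 -0.24370841] ymax [ 0.67382787 -0.22367147] xmax 0.6808987648213212
 cap [227.70886076 265.16455696] 79 [ 0.61364337 -0.07836738]
 cap [335.63636364 263.81818182] 77 [0.61684349 0.05877479]
 cap [232.92592593 321.22222222] 54 [ 0.7038249  -0.08063364]
 cap [330.77777778 320.25925926] 54 [0.70753996 0.05625948]
yaws -0.026429158615040683 -0.025229276744591394 0.0904705967783511 0.13706125690446377 [ 0.66046293 -0.01099169]
red (np.float64(281.61739130434785), np.float64(291.45217391304345)) [ 0.67105556 -0.01131755] -0.043005902 [-0.00914559  0.00943684] [-0.00787552  0.00756578] 115
```

Everything agrees. The guard posts measure 90.5 × 137 mm apart against the given 91 × 138. The red cap is at jig x 107.5, y 0, so travel is about 7.5 mm. The handle is at (0.478, -0.2755), yaw 0.087. Grasping now.

```bash
cat >> h.py <<'E'
HK=np.array([.478,-.2755]); HY=.087      # hook in rest
JO=np.array([.5635,-.0083]); JY=-.026    # jig
def jig(x,y): c,s=np.cos(JY),np.sin(JY); return JO+[c*x-s*y,s*x+c*y]
E
python3 - <<'E'
from h import *
movep([*HK,.15],DN(HY)); gripper_to(.06,40)
move_l([*HK,.024],feed=.12)
gripper_to(.0,60); o=observe(); print('grip',o['opening'],o['eef_pos'],o['ft_force'])
move_l([*HK,.17],feed=.1); hold(.3); o=observe(); print(o['ft_force'],o['torque'],o['opening'])
movep([*jig(-.175,-.048),.17],DN(JY)); hold(.3)
snap('top','top1'); snap('side','side1'); snap('wrist','w3'); o=observe(); print(o['eef_pos'],o['tcp_rot'],o['time_s'])
t=cv2.imread('pics/top1.png')[140:290,230:400]; s=cv2.imread('pics/side1.png')[150:300,160:340]
cv2.imwrite('pics/c2.png',np.hstack([cv2.resize(t,(340,300)),cv2.resize(s,(360,300))]))
E
```

```text
grip 0.0190517432632021 [ 0.47851259 -0.27586154  0.02477664] [-0.44219667  0.8472633   5.40998459]
[-0.17288676 -0.82815249 -1.40386115] [ 0.01156724  0.14160235 -0.01079194] 0.018873335219546664
[ 0.38735996 -0.0520477   0.16989005] [2.98545317 1.57038486 2.95886881] 9.675
```

View pics/c2.png

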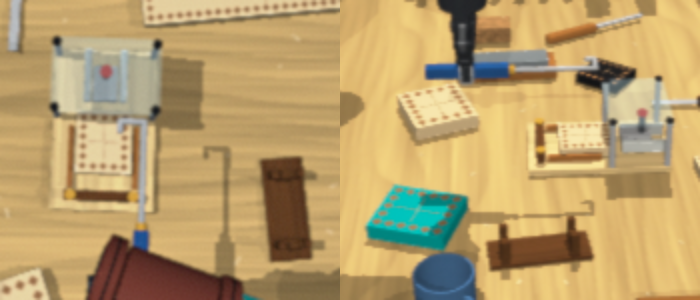

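The rod is held level, hook facing left. In the top crop the prong's corner is at (143,122) and its tip at (120,126). In the side crop the prong is near (590,65). I'll triangulate the hook's outer corner to check the hold.

Run:
```python
from h import *
tcp=np.array([.38736,-.05205,.16989])
c,s=np.cos(JY),np.sin(JY); H=lambda x,y,z:np.array([tcp[0]+c*x-s*y,tcp[1]+s*x+c*y,tcp[2]+.006+z])
def proj(K,T,p): q=T[:3,:3].T@(p-T[:3,3]); return K[:2,:2]@(q[:2]/q[2])+K[:2,2]
for fn in('top1','side1'):
    im,d,K,T=load(fn); h=cv2.cvtColor(im,cv2.COLOR_RGB2HSV)
    o=cv2.resize(im,None,fx=1,fy=1).copy()
    for n,p in(('corner',(.2,0,.01)),('mid',(.2,.015,.01)),('tipcorner',(.2,.03,.01)),('tip',(.188,.03,.01)),('rod',(.12,0,.01)),('hend',(.065,0,.01))):
        u,v=proj(K,T,H(*p)); print(fn,n,round(u,1),round(v,1))
    u,v=proj(K,T,H(.2,.015,.01)); u0,v0=int(u)-30,int(v)-22
    cr=cv2.resize(im[v0:v0+45,u0:u0+60],None,fx=6.6,fy=6.6,interpolation=cv2.INTER_NEAREST)
    for p in((.2,0,.01),(.2,.03,.01),(.188,.03,.01),(.15,0,.01)):
        a=(proj(K,T,H(*p))-[u0,v0]+.5)*6.6; cv2.circle(cr,tuple(int(t) for t in a),3,(255,0,0),-1)
    cv2.imwrite('pics/_'+fn+'.png',cr[...,::-1])
cv2.imwrite('pics/c3.png',np.hstack([cv2.imread('pics/_top1.png'),cv2.imread('pics/_side1.png')]))
```

```text
top1 corner 301.4 200.5
top1 mid 295.4 200.3
top1 tipcorner 289.5 200.0
top1 tip 289.3 204.8
top1 rod 300.4 232.4
top1 hend 299.7 254.5
side1 corner 287.1 183.1
side1 mid 286.7 180.8
side1 tipcorner 286.4 178.6
side1 tip 282.6 178.7
side1 rod 261.5 183.7
side1 hend 243.8 184.2
```

View pics/c3.png

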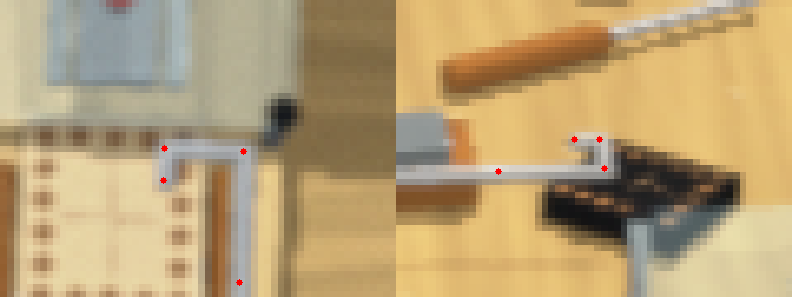

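The predicted points (red dots) sit on the rod within about 1 px in both views, so the hold is as planned. Going in under the guard now.

Run:
```python
from h import *
Z=.043
J=np.array([np.cos(JY),np.sin(JY)])
def st(n): o=observe(); f=o['ft_force']; print(n,'t%.2f'%o['time_s'],'jig xy',((o['eef_pos'][:2]-JO)@np.array([[J[0],-J[1]],[J[1],J[0]]])).round(4),'z',o['eef_pos'][2].round(4),'fx',(f[:2]@J).round(2),f.round(2))
move_l([*jig(-.175,-.048),Z],feed=.1); st('down')
h=move_l([*jig(-.0645,-.048),Z],feed=.06,max_force=6); st(f'in {h}')
if not h:
    hold(.3); st('settled')
    h=move_l([*jig(-.0645,-.015),Z],feed=.04,max_force=5); hold(.3); st(f'side {h}')
snap('top','top2'); snap('side','side2')
t=cv2.imread('pics/top2.png')[160:235,240:320]; s=cv2.imread('pics/side2.png')[175:250,240:340]
cv2.imwrite('pics/c4.png',np.hstack([cv2.resize(x,None,fx=4.4,fy=4.4,interpolation=cv2.INTER_CUBIC) for x in(t,s)]))
```

```text
down t11.09 jig xy [-0.1744 -0.0482] z 0.0436 fx 0.28 [ 0.29  0.19 -1.58]
in False t13.08 jig xy [-0.0648 -0.048 ] z 0.043 fx -0.27 [-0.29 -0.52 -1.83]
settled t13.38 jig xy [-0.0645 -0.048 ] z 0.043 fx -0.17 [-0.17  0.19 -2.03]
side False t14.66 jig xy [-0.0645 -0.0152] z 0.043 fx -0.26 [-0.27 -0.25 -1.99]
```

View pics/c4.png

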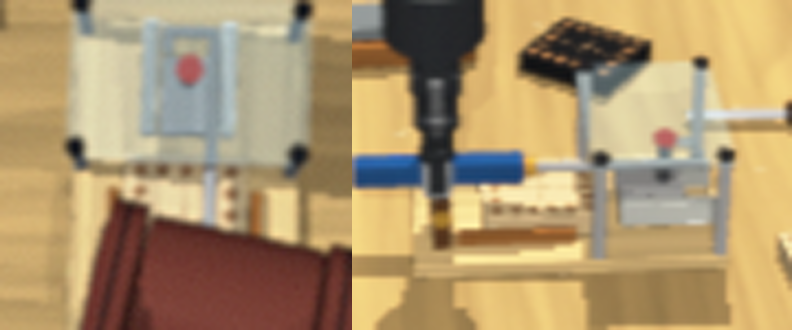

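The hook stands round the post: the red cap at (190,70) has the prong behind it at (190,35), and no contact force shows. Now drawing slowly and feeling for the stop.

```bash
cat >> h.py <<'E'
J=np.array([np.cos(JY),np.sin(JY)])
def jx(o): return (o['eef_pos'][:2]-JO)@J
def F(n=1): # mean pull along jig x
    fs=[]
    for _ in range(n): fs.append(observe()['ft_force'][:2]@J); hold(.02) if n>1 else 0
    return np.mean(fs)
E
python3 - <<'E'
from h import *
Z=.043; hold(.3); f0=F(8); print('f0',f0)
move_l([*jig(-.078,-.015),Z],feed=.03); hold(.2); print('pre',F(5)-f0)
h=move_l([*jig(-.137,-.015),Z],feed=.01,max_force=8); o=observe(); print(h,o['time_s'],'tcp',jx(o),'pull now',F()-f0); 
hold(.3); print('settled',F(8)-f0,jx(observe()))
np.save('f0.npy',f0)
E
```

```text
f0 -0.02009529340124866
pre -0.009896197006567964
True 19.9167 tcp -0.12055983074804391 pull now 3.3748850531956482
settled 2.4518977102409805 -0.12052175193825107
```

Run:
```python
from h import *
f0=float(np.load('f0.npy')); Z=.043; t=-.1203
for i in range(24):
    t-=.0003; move_l([*jig(t,-.015),Z],feed=.004); hold(.05); f=F(4)-f0
    print(round(t,4),round(jx(observe()),5),round(f,2),end=' | ')
    if f>13: break
hold(.1); print('\n',F(6)-f0,observe()['time_s'],observe()['ft_force'])
```

```text
-0.1206 -0.12054 3.1 | -0.1209 -0.12065 4.5 | -0.1212 -0.12068 5.41 | -0.1215 -0.12071 6.62 | -0.1218 -0.12075 7.26 | -0.1221 -0.12073 7.81 | -0.1224 -0.12078 8.46 | -0.1227 -0.12077 10.09 | -0.123 -0.12084 10.55 | -0.1233 -0.12087 11.24 | -0.1236 -0.12086 12.08 | -0.1239 -0.12085 11.74 | -0.1242 -0.1209 13.04 | 
 12.804310283644746 25.3333 [12.67498752  2.49095149 -4.27471812]
```

Run:
```python
from h import *
f0=float(np.load('f0.npy')); Z=.043; t=-.1242
for i in range(6):
    f=F(6)-f0; print(round(t,4),round(f,2))
    if f>14.6: break
    t-=.0003; move_l([*jig(t,-.015),Z],feed=.004); hold(.05)
for i in range(5): hold(.1); print(round(F(4)-f0,2),end=' ')
# release: forward, check bolt remained, sideways, out
move_l([*jig(-.1085,-.015),Z],feed=.03); hold(.2); print('\nfree',F(5)-f0,observe()['ft_force'],observe()['time_s'])
snap('top','top3'); snap('side','side3')
im,d,K,T=load('top3'); h=cv2.cvtColor(im,cv2.COLOR_RGB2HSV)
m=((h[...,0]<8)|(h[...,0]>172))&(h[...,1]>90); q=np.zeros_like(m); q[160:200,265:300]=1; v,u=np.nonzero(m&q)
p=ray(K,T,u.mean(),v.mean(),.074); print('cap',len(u),u.mean(),v.mean(),'jig',(p[:2]-JO)@J)
t=cv2.imread('pics/top3.png')[160:245,240:320]; s=cv2.imread('pics/side3.png')[175:260,230:340]
cv2.imwrite('pics/c5.png',np.hstack([cv2.resize(x,None,fx=4.2,fy=4.2,interpolation=cv2.INTER_CUBIC) for x in(t,s)]))
```

```text
-0.1242 12.71
-0.1245 13.78
-0.1248 14.13
-0.1251 15.44
14.89 15.16 15.47 15.08 15.07 
free 0.2703894393704843 [ 0.01776664  0.01888033 -2.55388829] 28.45
cap 21 282.0 189.0 jig 0.06922339515314199
```

View pics/c5.png

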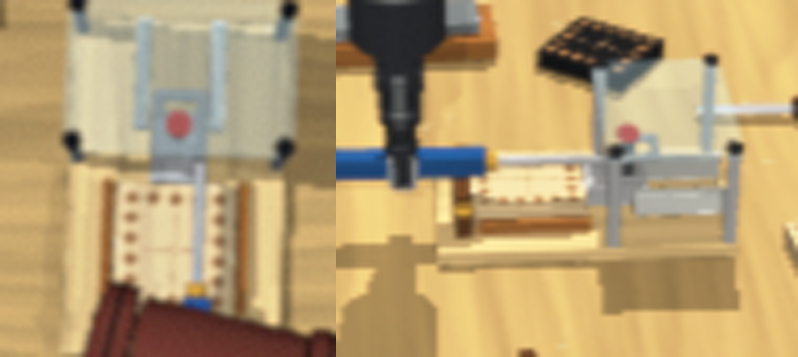

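The pull held at 15 N. The bolt stays at jig x 69.2, a travel of about 46 mm, and the blank sits against the fence. In the top crop the cap is at (178,124) and the bolt's nose at (175,180) meets the blank. Withdrawing and returning the rod to its rest.

Run:
```python
from h import *
Z=.043
def s(n): o=observe(); print(n,o['time_s'],o['eef_pos'].round(4),o['ft_force'].round(2))
move_l([*jig(-.103,-.015),Z],feed=.03); s('fwd')
h=move_l([*jig(-.103,-.050),Z],feed=.04,max_force=5); s(h)
if h: raise SystemExit
h=move_l([*jig(-.180,-.050),Z],feed=.06,max_force=6); s(h)
if h: raise SystemExit
move_l([*jig(-.180,-.050),.17],feed=.12)
movep([*HK,.17],DN(HY)); hold(.2)
move_l([*HK,.06],feed=.1); hold(.2); s('above')
h=move_l([*HK,.0245],feed=.03,max_force=6); hold(.2); s(h)
```

```text
fwd 28.8833 [ 0.4604 -0.0206  0.0431] [-0.59 -0.41 -2.18]
False 29.9083 [ 0.4592 -0.0555  0.043 ] [ 0.12 -0.35 -1.59]
False 31.3417 [ 0.3827 -0.0537  0.0431] [-0.31 -0.37 -1.84]
above 35.1583 [ 0.4784 -0.2758  0.0607] [ 0.46 -0.07 -0.58]
True 36.4833 [ 0.4777 -0.2754  0.0249] [-0.74 -0.56  4.76]
```

```bash
python3 - <<'E'
from h import *
gripper_to(.06); hold(.2); move_l([*HK,.20],feed=.1)
movep([.42,-.27,.33],DN(HY)); hold(.3); snap('wrist','w1'); print(get_calibration('wrist')['world_from_camera'][:3,3])
movep([.46,-.05,.34],DN(JY)); hold(.3); snap('wrist','w4')
set_joints([-1.453,.22,1.526,0,1.395,-.126]); hold(.3)
im,d,c=snap('top','top4'); snap('side','side4'); o=observe(); print(o['time_s'],o['ft_force'])
t=cv2.imread('pics/top4.png')[150:280,240:400]; w=cv2.imread('pics/w4.png')
cv2.imwrite('pics/c6.png',np.hstack([cv2.resize(t,(430,350)),cv2.resize(w,(370,350))]))
E
python3 - <<'E'
import sys; sys.path.insert(0,'.')
import os; os.chdir('.')
from h import *
im,d,K,T=load('top4'); P=cloud(d,K,T); h=cv2.cvtColor(im,cv2.COLOR_RGB2HSV)
roi=np.zeros(d.shape,bool); roi[150:280,340:400]=1
b=(h[...,0]>100)&(h[...,0]<125)&(h[...,1]>120)&roi
v,u=np.nonzero(b); w=np.array([ray(K,T,a,c,.05)[:2] for a,c in zip(u,v)]).astype(np.float32)
print(cv2.minAreaRect(w),'z',np.median(P[b][:,2]))
E
```

```text
[ 0.341769   -0.27734562  0.47122207]
44.0 [-0.70247531 -0.67487165  0.37564228]
((0.4779278635978699, -0.2748250663280487), (0.12382128834724426, 0.022422246634960175), 5.486687183380127) z 0.050291175380659636
```

View pics/c6.png

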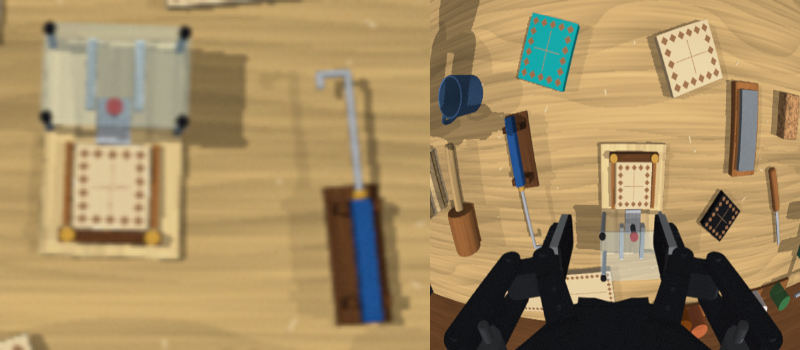

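The blank lies square against the fence at (110,235) with the bolt's nose against it at (113,140). The rod lies in both yokes at (365,255), within about 1 mm of its start, with its top at 50 mm. Handing in.

```bash
python3 -c "
from plant import *
job_done()"
```

```text
the job is handed in; nothing more can be done
```

The job is done and handed in after about 44 s of the 72 s allowed; no verdict is reported back. I took the rod from its rest, passed it under the guard and hooked the post from the side. I then drew the bolt to its stop and held a steady 15 N (14.9–15.5 N measured) for about 1 s. After that I backed the hook out and laid the rod back in its rest.

**Last checks:**
- **Bolt:** travel is about 46 mm, measured right after the pull. In the final picture the bolt's nose is still up against the blank.
- **Blank:** it lies home against the fence and looks square. I did not measure its angle, but by the bolt's position its centre is at about jig x -11 mm.
- **Rod:** it lies in both yokes, with the handle's top at 50 mm. The handle's centre is within about 1 mm of where it started, and its angle differs by about 0.6° in the top view.
- **Other things:** the bystanders I could see in the last pictures look unmoved, and the arm is clear of everything.

No check failed. The fence stop first showed as a brief force spike of over 8 N, which settled to about 2.5 N before I raised the pull in small steps. The highest pull I read was 15.5 N.

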